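# Wedge a carving board tight in its tapered dovetail holder

## Robot

A 7-joint arm with a two-finger parallel gripper is mounted at the origin on the work surface; the furniture and walls round the work are solid. World frame = base frame: x ahead of the robot, y to its left, z up, the work surface at z = 0. Lengths are in m, angles in rad, forces in N, time in s.
With the tool pointing down it reaches from about 0.425 to 0.925 m from the base axis. Payload 6.8 kg.
Tool frame: the origin (TCP) lies between the finger pads; the fingertips stand 25 mm ahead of it and the grasp point (between the pads) lies 6 mm ahead of it; x points along the fingers, z is the direction in which the jaws open and shut, and the axes are right-handed (so a half turn about x gives the same grasp; the last joint's range is limited). The gripper opens to 88 mm and grips with 3 to 60 N. Pads are 20 mm wide; open, the fingers measure 115 mm over their backs; the gripper's body (75 mm by 178 mm) begins 61 mm behind the grasp point.
Start: joints at [-1.249, 0.477, 0.022, 1.555, -0.011, 1.109, -0.083], TCP at [0.281, 0.614, 0.248] pointing down, gripper open.
Joint ranges: [-2.96, 2.96], [-0.34, 2.1], [-1.41, 1.46], [0.24, 2.44], [-1.37, 4.51], [0.17, 1.92], [-2.96, 2.96]. Speed limits (rad/s): [2.39, 2.39, 3.14, 3.14, 3.14, 3.14, 3.14].

## Interface

Orientations are given as a unit quaternion [w, x, y, z].
In Python, from station import sense, cams, close_job, nets gives the robot as it stands.
- The arm moves only by the tool play_rows, never from a script. Its argument "motion" is a list of rows, each an object of numbers: "x", "y", "z": the shift along the tool's x, y, z in m; "rx", "ry", "rz": the turn, a rotation vector about the tool's x, y, z in rad; "gripper": the opening, from -1 (shut) to 1 (fully open). A call has 1 to 10 rows; each row is the pose to reach, as a shift and turn from the pose measured when the call began, along the tool's axes at that moment; what a row does not reach only later rows make up. A row lasts 1/8 s, in which the tool goes at most 62.5 mm and 10.7 degrees, less where a joint would pass 70% of its speed; a pose out of reach is approached as far as the arm can. A call with a gripper value outside its range is refused whole. The fingers move at their own pace and stop on an object; "grip_force" is the grip in N (left out, the last holds). Time passes only in rows, so rows that repeat a pose let the fingers close. It gives the time, the measured TCP pose, the force and the opening at its end, in the units of the state.
- sense(): the state, without advancing time (a new reading comes with each control period).
- cams.read_camera(name): name is "scene" or "top" or "wrist"; returns the picture (420x560x3 uint8, red, green, blue); there is no depth.
- cams.camera_params(name): a dict with "camera_matrix" (3x3 intrinsics, pixels), "world_from_camera" (4x4, takes a point from camera to world coordinates). Camera axes: x right, y down, z forward; pixel columns grow to the right and rows downward; lengths in m; the calibration is good to about 2 mm. A picture is of the moment at which its call begins: read the wrist's pose just before it. camera_params takes no time and is no camera call; for the wrist camera it gives the pose at the moment of the call.
- close_job(): hands the job in, once; it reports no verdict.
Trained networks look in the newest picture that a camera, given by its name, has taken for a name from the list of things; names that differ only in an ending like _2 or _b are one class to them, and where a whole thing is asked for, a point or a joint stands for the part that bears it (a point fixed in the world has none). Each returns a list of dicts, best first, with "conf" (0 to 1); they miss things now and then, are a little off and sometimes report something else, mostly with a low value. They report only what shows in the picture. A call takes as long as a camera call.
- nets.look_for(camera, name): "rect" ([centre column, centre row, width, height] in pixels, round what is visible of it).
- nets.landmark_of(camera, name): "xy" ([column, row] in pixels: a listed point, or the origin of a listed thing).
The state is a dict: "clock": time; "qpos": joint angles; "dq": joint speeds; "tau": joint torques, N m; "position": TCP position; "ee_rot": TCP orientation; "ft_force": force on the tool from outside, world axes, zero at the start; "moment": the same for the moment, N m; "opening": finger opening in m.
Only numpy, scipy, OpenCV 4.12 (cv2) and the standard library are available. Lean on these libraries where they do the work, as an engineer would, in place of code of your own. Each camera call takes 0.05 s, during which the arm holds its last target.

## Task

Mount the rosette for carving: take the board it is glued to, enter the dovetail key under the board, narrow end first, at the wide mouth of the holder that is screwed to the bench, and slide it along until it wedges tight and stays put by itself. How far in that is depends on how the holder's gib is set today, so go by feel: a firm push of 10 to 15 N on the board, never more than about 20 N, or the gib is strained. Do not disturb the wax tin or the gouge that lies beyond the holder.

Things in the scene. Friction and masses are not known exactly. Their poses are not given: they have to be found in the camera images.
- board_center (a point): Pale board 150 x 64 x 24 mm (long side = local x) on a darker dovetail key 17 mm high, half-carved rosette 104 x 59 x 32 mm on top; 0.4 to 0.65 kg. Grip it across the 64 mm sides. Point: middle of the pale board, 29 mm above the key's underside, 12 mm below the board's top. x points to the nose (narrow end of the key), z up.
- board_nose (a point): Underside of the key at its nose, 75 mm ahead of board_center; same axes. The key is as long as the board; its left (+y) flank is straight, at y = +24 mm at the underside; its right flank tapers 1:10, from y = -14 mm at the nose to -29 mm at the heel. Flanks undercut 14 degrees (key wider at the bottom). The square heel of the board, 75 mm behind board_center, can be pushed.
- way_mouth (a point): Holder: wooden bed 15 mm high, 285 x 128 mm, fixed. Point: on the bed's top at the mouth of the way; x = way to slide in, y left, z up. Bed is bare for 120 mm before the mouth (set the key down there). Rails 160 mm long beyond it, 15 mm high (cheek 20): dark straight fence at y = +24 mm, steel gib at right, about y = -27 mm at the mouth, closing 1:10. On the fence, the key's frame has y = 0.
- gib (a joint): Spring travel of the steel gib, m: 0 free, grows as the key wedges it outwards; 25 N per mm. Tight is over 0.35 mm, strained over 1.4 mm: finer than its reading. The cheek behind it is set up to 3.5 mm in or out (not shown): the waxed key runs at 1 to 2 N until its nose is 95 to 165 mm past the mouth, then the push rises 1 to 2 N per mm, no hard stop; let go, it stays (self-locking).
- wax_tin: Wax tin with blue lid, 77 mm across, 58 mm high, to the left of the holder, past the far end of its rails; origin at its underside. Bystander.
- gouge_b: Carving gouge 280 mm long with wooden handle, lying beyond the holder; origin at its underside, y along it. Bystander.

How it is judged:
By the outcome, as a careful person would: the job done as asked, in the order asked, and still so for the second after the job is handed in, with the robot touching nothing.
It also fails if it takes over 51 s, if anything falls off the work surface, if the arm or the gripper's body presses on something with over 40 N, if the wrist force passes 120 N, or if a joint passes its speed limit or range.

## Working session

There is one attempt and no reset: what is moved stays moved. The work goes in short steps, Python scripts to look and compute and a tool call to move; the robot and the scene stay as the last step left them, time stands still between calls to the robot, and variables do not carry over. Pictures are saved under pics/ and viewed, and the job is handed in when it is done.

Besides the shell and the picture viewer there is one more tool, called as name(argument=value, ...) on one line, values as JSON. play_rows: Moves the arm, as the interface text tells. Its arguments: {"type":"object","properties":{"motion":{"type":"array"},"grip_force":{"type":"number"}},"required":["motion"]}

```bash
ls; mkdir -p pics; python3 - <<'E'
from station import sense,cams,nets
import cv2,numpy as np
s=sense();print({k:np.round(v,4).tolist() for k,v in s.items()})
for c in ["scene","top"]:
    im=cams.read_camera(c);cv2.imwrite(f"pics/{c}0.png",im[:,:,::-1])
    for n in ["board_center","board_nose","way_mouth"]:
        print(c,n,nets.landmark_of(c,n)[:2])
    for n in ["wax_tin","gouge_b"]: print(c,n,nets.look_for(c,n)[:2])
    p=cams.camera_params(c);print(np.round(p["camera_matrix"],1).tolist(),np.round(p["world_from_camera"],4).tolist())
E
```

```text
pics
{'clock': 0.0, 'qpos': [-1.2491, 0.4778, 0.0223, 1.5564, -0.0115, 1.1093, -0.0831], 'dq': [0.0, -0.001, 0.0015, -0.0004, 0.0012, 0.0011, -0.001], 'tau': [0.0007, -58.2862, 1.535, -27.2601, -0.0543, 0.0171, 0.0001], 'position': [0.281, 0.6131, 0.2467], 'ee_rot': [0.5946, -0.3823, 0.5956, 0.3815], 'ft_force': [0.1093, 0.2035, -0.6593], 'moment': [0.019, -0.0157, -0.0623], 'opening': 0.0878}
scene board_center [{'xy': [359.4, 273.9], 'conf': 0.95}, {'xy': [330.9, 274.8], 'conf': 0.71}]
scene board_nose [{'xy': [333.2, 272.1], 'conf': 0.65}]
scene way_mouth [{'xy': [292.5, 228.8], 'conf': 0.73}]
scene wax_tin [{'rect': [209.0, 196.9, 27.0, 31.2], 'conf': 0.73}]
scene gouge_b [{'rect': [297.4, 197.9, 77.1, 25.7], 'conf': 0.65}]
[[473.3, 0.0, 285.2], [0.0, 473.3, 218.5], [0.0, 0.0, 1.0]] [[0.5434, -0.4733, 0.6933, -0.2811], [-0.8395, -0.3007, 0.4526, -0.7173], [-0.0057, -0.828, -0.5607, 0.7991], [0.0, 0.0, 0.0, 1.0]]
top board_center [{'xy': [401.1, 247.5], 'conf': 0.88}]
top board_nose [{'xy': [374.2, 247.6], 'conf': 0.84}]
top way_mouth [{'xy': [306.8, 211.0], 'conf': 0.81}]
top wax_tin [{'rect': [193.2, 207.2, 33.6, 31.9], 'conf': 0.86}, {'rect': [401.9, 249.3, 60.9, 35.3], 'conf': 0.44}]
top gouge_b [{'rect': [280.3, 155.1, 94.2, 19.9], 'conf': 0.78}]
[[526.9, 0.0, 294.3], [0.0, 526.9, 210.5], [0.0, 0.0, 1.0]] [[0.0338, -0.9737, 0.2253, 0.3332], [-0.9994, -0.0333, 0.0058, -0.104], [0.0018, -0.2254, -0.9743, 1.4079], [0.0, 0.0, 0.0, 1.0]]
```

View pics/scene0.png

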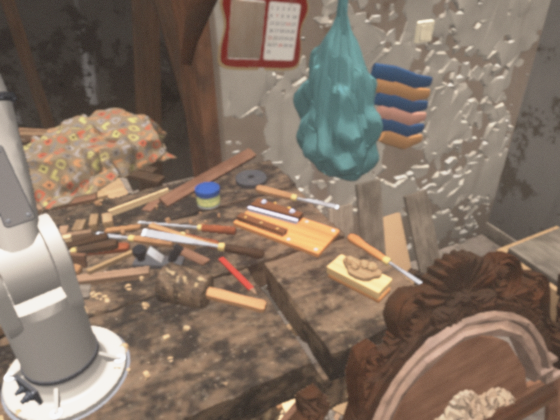

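View pics/top0.png

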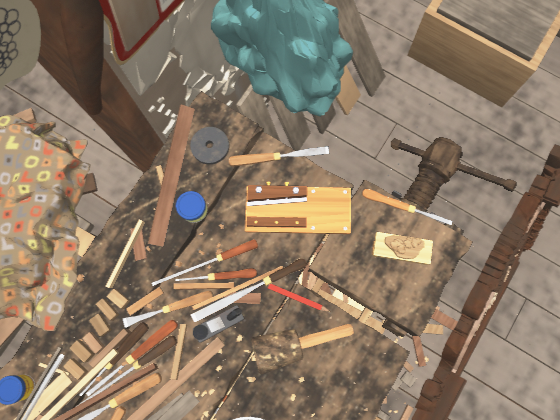

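```bash
cat > h.py <<'E'
import numpy as np,cv2
from station import sense,cams,nets
from scipy.spatial.transform import Rotation as R
def P(c):
    p=cams.camera_params(c);return np.array(p["camera_matrix"]),np.array(p["world_from_camera"])
def ray(K,T,uv):
    d=T[:3,:3]@np.linalg.inv(K)@[uv[0],uv[1],1];return T[:3,3],d/np.linalg.norm(d)
def tri(obs):
    A=np.zeros((3,3));b=np.zeros(3);rs=[ray(*o) for o in obs]
    for o,d in rs:
        M=np.eye(3)-np.outer(d,d);A+=M;b+=M@o
    x=np.linalg.solve(A,b);return x,[float(np.linalg.norm((np.eye(3)-np.outer(d,d))@(x-o))) for o,d in rs]
def atz(K,T,uv,z):
    o,d=ray(K,T,uv);return o+d*(z-o[2])/d[2]
def proj(K,T,X):
    X=np.atleast_2d(X);c=(X-T[:3,3])@T[:3,:3];u=c@K.T;return u[:,:2]/u[:,2:]
def rot(s=None):
    s=s or sense();q=s["ee_rot"];return R.from_quat([q[1],q[2],q[3],q[0]])
E
python3 - <<'E'
from h import *
S=P("scene");T=P("top")
for n,a,b in [("bc",(359.4,273.9),(401.1,247.5)),("bn",(333.2,272.1),(374.2,247.6)),("wm",(292.5,228.8),(306.8,211)),("tin",(209,197),(193.2,207.2)),("gouge",(297.4,197.9),(280.3,155.1))]:
    x,e=tri([(*S,a),(*T,b)]);print(n,x.round(4),np.round(e,4))
print(rot().as_matrix().round(3))
E
```

```text
bc [ 0.5621 -0.3824  0.0302] [0.0014 0.0014]
bn [ 0.5622 -0.3133  0.0047] [0.0008 0.0008]
wm [ 0.6554 -0.13    0.0148] [0.0004 0.0004]
tin [0.6533 0.178  0.0217] [0.0005 0.0005]
gouge [ 0.8129 -0.0507  0.0109] [0.0009 0.0009]
[[-0.    -0.909  0.417]
 [ 0.     0.417  0.909]
 [-1.     0.     0.   ]]
```

```bash
cat >> h.py <<'E'
def rel(X,s=None,verbose=1):
    s=s or sense();r=rot(s);d=r.inv().apply(np.atleast_2d(X)-np.array(s["position"]))
    return d.round(4).tolist()
E
python3 - <<'E'
from h import *
W=np.array([(.281,.613,.25),(.5,.45,.27),(.63,.2,.28),(.65,.0,.28)])
L=np.r_[0,np.cumsum(np.linalg.norm(np.diff(W,axis=0),axis=1))];print(L)
t=np.linspace(0,L[-1],15)[1:]
X=np.c_[[np.interp(t,L,W[:,i]) for i in range(3)]].T
for x,d in zip(X,rel(X)):print(x.round(3),d)
E
```

```text
[0.         0.27373345 0.55569089 0.7566884 ]
[0.324 0.581 0.254] [-0.0063, -0.0528, -0.0119]
[0.367 0.549 0.258] [-0.0102, -0.1055, -0.0232]
[0.411 0.516 0.262] [-0.0142, -0.1582, -0.0344]
[0.454 0.484 0.266] [-0.0181, -0.2109, -0.0456]
[0.497 0.452 0.27 ] [-0.0221, -0.2636, -0.0569]
[0.523 0.405 0.272] [-0.0241, -0.3069, -0.0886]
[0.548 0.357 0.274] [-0.0261, -0.3495, -0.1218]
[0.573 0.309 0.276] [-0.028, -0.3922, -0.155]
[0.598 0.261 0.278] [-0.0299, -0.4348, -0.1882]
[0.623 0.213 0.279] [-0.0318, -0.4774, -0.2213]
[0.634 0.161 0.28 ] [-0.0324, -0.509, -0.2642]
[0.639 0.108 0.28 ] [-0.0324, -0.5363, -0.3109]
[0.645 0.054 0.28 ] [-0.0324, -0.5636, -0.3575]
[0.65 0.   0.28] [-0.0324, -0.5909, -0.4042]
```

play_rows(motion=[{"x": -0.006, "y": -0.053, "z": -0.012, "rx": 0.1}, {"x": -0.01, "y": -0.106, "z": -0.023, "rx": 0.2}, {"x": -0.014, "y": -0.158, "z": -0.034, "rx": 0.3}, {"x": -0.018, "y": -0.211, "z": -0.046, "rx": 0.4}, {"x": -0.022, "y": -0.264, "z": -0.057, "rx": 0.5}, {"x": -0.024, "y": -0.307, "z": -0.089, "rx": 0.6}, {"x": -0.026, "y": -0.35, "z": -0.122, "rx": 0.7}, {"x": -0.028, "y": -0.392, "z": -0.155, "rx": 0.8}, {"x": -0.03, "y": -0.435, "z": -0.188, "rx": 0.9}, {"x": -0.032, "y": -0.477, "z": -0.221, "rx": 1.0}])

```text
invalid input at $.motion[0]: expected keys x, y, z, rx, ry, rz, gripper
```

```bash
python3 - <<'E'
from h import *
s=sense();print(s["clock"],s["position"],np.round(s["qpos"],3));print(rot().as_matrix().round(3))
E
```

```text
0.6 [0.28125139 0.61362809 0.24767704] [-1.249  0.477  0.022  1.555 -0.012  1.109 -0.083]
[[-0.    -0.909  0.417]
 [ 0.     0.417  0.909]
 [-1.     0.     0.   ]]
```

play_rows(motion=[{"x": -0.006, "y": -0.053, "z": -0.012, "rx": 0.1, "ry": 0, "rz": 0, "gripper": 1}, {"x": -0.01, "y": -0.106, "z": -0.023, "rx": 0.2, "ry": 0, "rz": 0, "gripper": 1}, {"x": -0.014, "y": -0.158, "z": -0.034, "rx": 0.3, "ry": 0, "rz": 0, "gripper": 1}, {"x": -0.018, "y": -0.211, "z": -0.046, "rx": 0.4, "ry": 0, "rz": 0, "gripper": 1}, {"x": -0.022, "y": -0.264, "z": -0.057, "rx": 0.5, "ry": 0, "rz": 0, "gripper": 1}, {"x": -0.024, "y": -0.307, "z": -0.089, "rx": 0.6, "ry": 0, "rz": 0, "gripper": 1}, {"x": -0.026, "y": -0.35, "z": -0.122, "rx": 0.7, "ry": 0, "rz": 0, "gripper": 1}, {"x": -0.028, "y": -0.392, "z": -0.155, "rx": 0.8, "ry": 0, "rz": 0, "gripper": 1}, {"x": -0.03, "y": -0.435, "z": -0.188, "rx": 0.9, "ry": 0, "rz": 0, "gripper": 1}, {"x": -0.032, "y": -0.477, "z": -0.221, "rx": 1.0, "ry": 0, "rz": 0, "gripper": 1}])

```text
clock: 1.85
position: [0.6235, 0.2125, 0.28]
ee_rot: [0.706, -0.049, 0.705, 0.049]
ft_force: [1.4, 0.3, -0.4]
opening: 0.088
```

```bash
python3 - <<'E'
from h import *
s=sense();print(s["clock"],s["position"],np.round(s["qpos"],3));print(rot().as_matrix().round(3))
W=np.array([s["position"],(.645,.06,.28),(.645,-.06,.28),(.62,-.25,.25),(.59,-.34,.25)])
L=np.r_[0,np.cumsum(np.linalg.norm(np.diff(W,axis=0),axis=1))];print(L)
t=np.linspace(0,L[-1],11)[1:]
X=np.c_[[np.interp(t,L,W[:,i]) for i in range(3)]].T
for x,d in zip(X,rel(X)):print(x.round(3),d)
E
```

```text
1.85 [0.62346853 0.21245294 0.27999088] [-0.686  0.439  0.369  1.581 -0.169  1.153 -0.142]
[[ 0.    -0.137  0.991]
 [ 0.     0.991  0.137]
 [-1.     0.     0.001]]
[0.         0.15396592 0.27396592 0.46793756 0.56280589]
[0.631 0.157 0.28 ] [-0.0, -0.0563, 0.0001]
[0.639 0.101 0.28 ] [-0.0, -0.1126, 0.0003]
[0.645 0.045 0.28 ] [-0.0001, -0.1687, -0.0017]
[ 0.645 -0.011  0.28 ] [-0.0001, -0.2244, -0.0094]
[ 0.644 -0.067  0.279] [0.001, -0.2799, -0.0181]
[ 0.637 -0.122  0.27 ] [0.0097, -0.3335, -0.0328]
[ 0.63  -0.178  0.261] [0.0184, -0.3871, -0.0476]
[ 0.622 -0.233  0.253] [0.0271, -0.4407, -0.0624]
[ 0.608 -0.287  0.25 ] [0.0298, -0.4922, -0.0841]
[ 0.59 -0.34  0.25] [0.0297, -0.5426, -0.1091]
```

play_rows(motion=[{"x": 0, "y": -0.056, "z": 0, "rx": 0.09, "ry": 0, "rz": 0, "gripper": 1}, {"x": 0, "y": -0.113, "z": 0, "rx": 0.137, "ry": 0, "rz": 0, "gripper": 1}, {"x": 0, "y": -0.169, "z": -0.002, "rx": 0.137, "ry": 0, "rz": 0, "gripper": 1}, {"x": 0, "y": -0.224, "z": -0.009, "rx": 0.137, "ry": 0, "rz": 0, "gripper": 1}, {"x": 0, "y": -0.28, "z": -0.02, "rx": 0.137, "ry": 0, "rz": 0, "gripper": 1}, {"x": 0, "y": -0.335, "z": -0.028, "rx": 0.137, "ry": 0, "rz": 0, "gripper": 1}, {"x": 0, "y": -0.335, "z": -0.028, "rx": 0.137, "ry": 0, "rz": 0, "gripper": 1}])

```text
clock: 2.72
position: [0.6406, -0.1301, 0.2805]
ee_rot: [0.707, 0.002, 0.707, -0.004]
ft_force: [-0.4, -0.3, -0.2]
opening: 0.0878
```

```bash
python3 - <<'E'
from h import *
s=sense();print(s["clock"],s["position"],np.round(s["qpos"],3));print(rot().as_matrix().round(3))
K,T=P("wrist");im=cams.read_camera("wrist");cv2.imwrite("pics/w1.png",im[:,:,::-1])
np.savez("w1.npz",K=K,T=T);print(K.round(1).tolist(),T.round(3).tolist())
for n in ["board_center","board_nose","way_mouth"]: print(n,nets.landmark_of("wrist",n)[:2])
for z in (0,.015): print(atz(K,T,(0,0),z),atz(K,T,(560,420),z))
E
```

```text
2.725 [ 0.64055005 -0.13005636  0.28045328] [-0.239  0.443  0.481  1.599 -0.216  1.152  0.282]
[[ 0.001  0.008  1.   ]
 [-0.003  1.    -0.008]
 [-1.    -0.003  0.001]]
[[328.2, 0.0, 277.7], [0.0, 328.2, 209.0], [0.0, 0.0, 1.0]] [[1.0, -0.008, -0.001, 0.641], [-0.008, -0.968, -0.25, -0.064], [0.001, 0.25, -0.968, 0.417], [0.0, 0.0, 0.0, 1.0]]
board_center [{'xy': [218.6, 359.3], 'conf': 0.83}]
board_nose []
way_mouth [{'xy': [289.2, 177.0], 'conf': 0.67}]
[0.32989998 0.07479514 0.        ] [ 1.08308872 -0.51822334  0.        ]
[0.34109488 0.06982444 0.015     ] [ 1.06721422 -0.50188113  0.015     ]
```

View pics/w1.png

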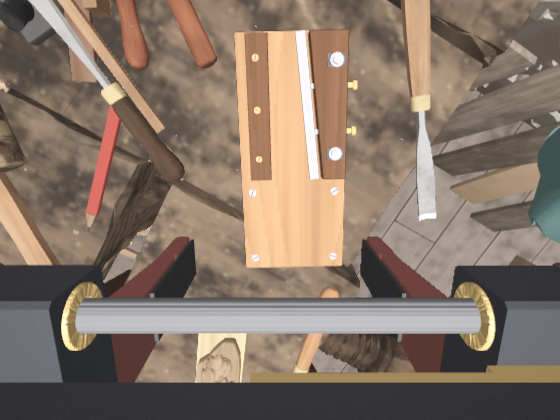

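```bash
python3 - <<'E'
import cv2
im=cv2.imread("pics/w1.png");cv2.imwrite("pics/w1a.png",cv2.resize(im[20:190,225:365],None,fx=3.5,fy=3.5,interpolation=cv2.INTER_CUBIC))
cv2.imwrite("pics/w1b.png",cv2.resize(im[160:280,225:365],None,fx=4.5,fy=4.5,interpolation=cv2.INTER_CUBIC))
t=cv2.imread("pics/top0.png");cv2.imwrite("pics/t0a.png",cv2.resize(t[175:275,235:445],None,fx=3.8,fy=3.8,interpolation=cv2.INTER_CUBIC))
E
```

```text
(no output)
```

View pics/w1a.png

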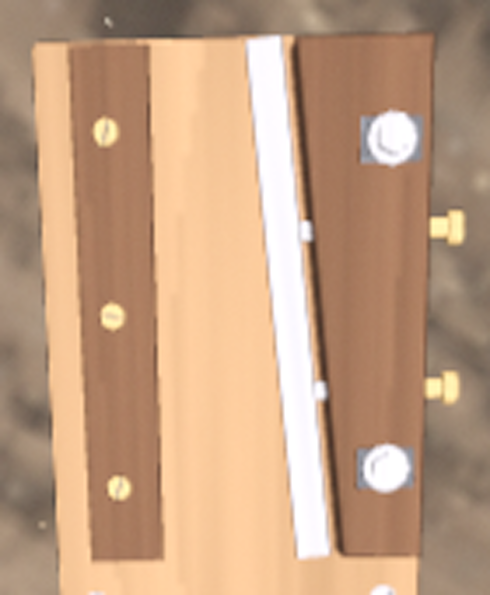

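View pics/w1b.png

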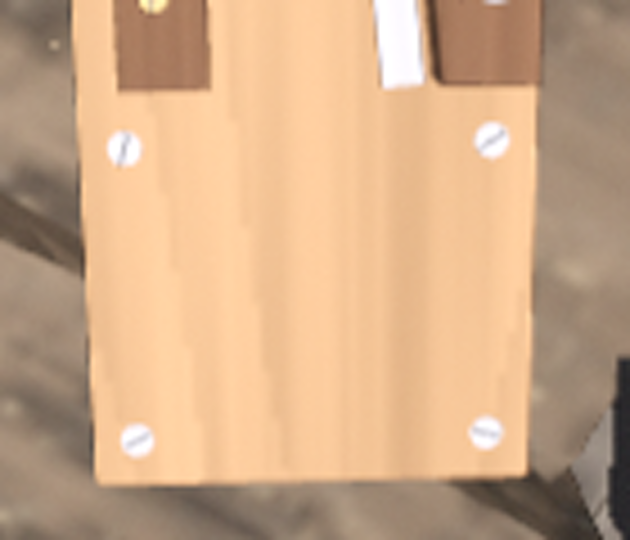

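View pics/t0a.png

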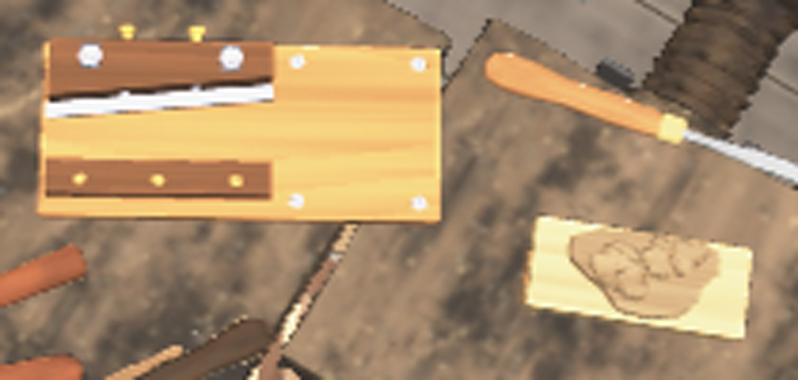

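```bash
python3 - <<'E'
from h import *
d=np.load("w1.npz");K,T=d["K"],d["T"]
for n,uv,z in [("NL",(246.6,267.8),.015),("NR",(342.1,265.6),.015),("FL",(234.4,32.3),.015),("fence far",(267.6,32.3),.03),("fence near",(271.3,179.4),.03),("fo far",(244.7,32.3),.03),("fo near",(251.3,179.7),.03),("mouth",(289.2,177),.015),("board",(218.6,359.3),.029)]:
    print(n,atz(K,T,uv,z).round(4))
Kt,Tt=P("top")
for uv in [(377.1,231.6),(432.9,240.3),(431.1,263.9),(374,255.8)]: print("b",atz(Kt,Tt,uv,.041).round(4))
# top view holder
f=lambda a,b:(235+a/3.8,175+b/3.8)
for n,(a,b),z in [("NR",(441,47),.015),("NL",(441,220),.015),("FL",(38,214),.015),("fi n",(272,162),.03),("fi f",(46,159),.03)]: print("top",n,atz(Kt,Tt,f(a,b),z).round(4))
s=sense()
W=np.array([s["position"],(.60,-.31,.26)]);print(rel(W[1:],s))
E
```

```text
NL [ 0.5991 -0.2475  0.015 ]
NR [ 0.7257 -0.2454  0.015 ]
FL [0.5945 0.036  0.015 ]
fence far [0.6318 0.032  0.03  ]
fence near [ 0.6337 -0.1269  0.03  ]
fo far [0.6073 0.0322 0.03  ]
fo near [ 0.6099 -0.1271  0.03  ]
mouth [ 0.6555 -0.1266  0.015 ]
board [ 0.5574 -0.378   0.029 ]
b [ 0.5997 -0.3162  0.041 ]
b [ 0.5814 -0.4629  0.041 ]
b [ 0.5189 -0.4566  0.041 ]
b [ 0.5351 -0.308   0.041 ]
top NR [ 0.7257 -0.2491  0.015 ]
top NL [ 0.5988 -0.2503  0.015 ]
top FL [0.5934 0.0348 0.015 ]
top fi n [ 0.6334 -0.1293  0.03  ]
top fi f [0.6302 0.0298 0.03  ]
[[0.0194, -0.1887, -0.0427]]
```

```bash
python3 - <<'E'
from h import *
print(rel([(.559,-.386,.23)]))
E
```

```text
[[0.0493, -0.2646, -0.084]]
```

play_rows(motion=[{"x": 0.01, "y": -0.053, "z": -0.017, "rx": 0.05, "ry": 0, "rz": 0, "gripper": 1}, {"x": 0.02, "y": -0.106, "z": -0.034, "rx": 0.108, "ry": 0, "rz": 0, "gripper": 1}, {"x": 0.03, "y": -0.159, "z": -0.05, "rx": 0.108, "ry": 0, "rz": 0, "gripper": 1}, {"x": 0.04, "y": -0.212, "z": -0.067, "rx": 0.108, "ry": 0, "rz": 0, "gripper": 1}, {"x": 0.05, "y": -0.265, "z": -0.084, "rx": 0.108, "ry": 0, "rz": 0, "gripper": 1}, {"x": 0.05, "y": -0.265, "z": -0.084, "rx": 0.108, "ry": 0, "rz": 0, "gripper": 1}])

```text
clock: 3.68
position: [0.5562, -0.3902, 0.2286]
ee_rot: [0.705, 0.039, 0.707, -0.039]
ft_force: [0.2, 0.7, 0.4]
opening: 0.088
```

```bash
python3 - <<'E'
from h import *
s=sense();print(s["clock"],s["position"],np.round(s["qpos"],3));print(rot().as_matrix().round(3))
K,T=P("wrist");im=cams.read_camera("wrist");cv2.imwrite("pics/w2.png",im[:,:,::-1])
np.savez("w2.npz",K=K,T=T)
for n in ["board_center","board_nose"]: print(n,nets.landmark_of("wrist",n)[:2])
cv2.imwrite("pics/w2a.png",cv2.resize(im[20:320,150:400,::-1],None,fx=2,fy=2,interpolation=cv2.INTER_CUBIC))
E
```

```text
3.675 [ 0.55618517 -0.39018198  0.22857532] [ 0.163  0.545  0.524  1.588 -0.295  1.09   0.652]
[[-0.002  0.11   0.994]
 [-0.     0.994 -0.11 ]
 [-1.    -0.001 -0.002]]
board_center [{'xy': [277.7, 180.9], 'conf': 0.73}]
board_nose []
```

View pics/w2a.png

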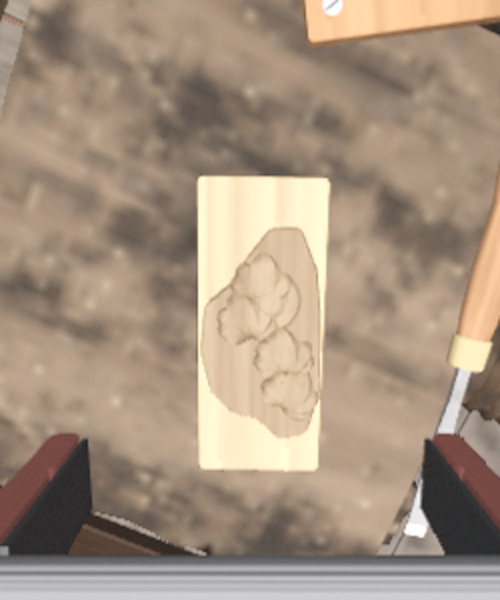

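```bash
python3 - <<'E'
from h import *
d=np.load("w2.npz");K,T=d["K"],d["T"];Kt,Tt=P("top")
c=[(198,177),(330,178),(318,470),(199,470)]
X=[]
for (a,b),t in zip(c,[(374,255.8),(377.1,231.6),(432.9,240.3),(431.1,263.9)]):
    uv=(150+a/2,20+b/2);x=atz(K,T,uv,.041);X.append(x);y,e=tri([(K,T,uv),(Kt,Tt,t)]);print(x.round(4),y.round(4),np.round(e,4))
X=np.array(X);print(X.mean(0));a=X[:2].mean(0)-X[2:].mean(0);print(a,np.linalg.norm(a),np.arctan2(a[0],a[1]))
w=X[1]-X[0];print(w,X[2]-X[3])
m=X.mean(0);m[2]=.049
print(rel([m]))
E
```

```text
[ 0.5384 -0.3062  0.041 ] [ 0.5369 -0.3073  0.0371] [0.0018 0.0018]
[ 0.6004 -0.3135  0.041 ] [ 0.5984 -0.3142  0.0516] [0.0009 0.0009]
[ 0.582  -0.4604  0.041 ] [ 0.583  -0.4654  0.03  ] [0.0005 0.0005]
[ 0.5194 -0.4535  0.041 ] [ 0.5191 -0.4569  0.0356] [0.0012 0.0012]
[ 0.56003368 -0.38339869  0.041     ]
[0.0187292  0.14710381 0.        ] 0.14829130946815766 0.12663824443347063
[ 0.06207524 -0.00733238  0.        ] [ 0.06262736 -0.00687979  0.        ]
[[0.18, 0.0001, -0.0007]]
```

play_rows(motion=[{"x": 0.045, "y": 0, "z": 0, "rx": 0.013, "ry": 0, "rz": 0, "gripper": 1}, {"x": 0.095, "y": 0, "z": 0, "rx": 0.013, "ry": 0, "rz": 0, "gripper": 1}, {"x": 0.14, "y": 0, "z": 0, "rx": 0.013, "ry": 0, "rz": 0, "gripper": 1}, {"x": 0.17, "y": 0, "z": -0.001, "rx": 0.013, "ry": 0, "rz": 0, "gripper": 1}, {"x": 0.18, "y": 0, "z": -0.001, "rx": 0.013, "ry": 0, "rz": 0, "gripper": 1}, {"x": 0.18, "y": 0, "z": -0.001, "rx": 0.013, "ry": 0, "rz": 0, "gripper": 1}, {"x": 0.18, "y": 0, "z": -0.001, "rx": 0.013, "ry": 0, "rz": 0, "gripper": 0.2}, {"x": 0.18, "y": 0, "z": -0.001, "rx": 0.013, "ry": 0, "rz": 0, "gripper": 0.2}, {"x": 0.18, "y": 0, "z": -0.001, "rx": 0.013, "ry": 0, "rz": 0, "gripper": 0.2}, {"x": 0.18, "y": 0, "z": -0.001, "rx": 0.013, "ry": 0, "rz": 0, "gripper": 0.2}], grip_force=35)

```text
clock: 5.08
position: [0.5599, -0.3838, 0.05]
ee_rot: [0.706, 0.042, 0.705, -0.04]
ft_force: [-0.4, 0.7, 6.1]
opening: 0.0639
```

```bash
python3 - <<'E'
from h import *
s=sense();print(s["clock"],s["position"],s["ft_force"],s["moment"],s["opening"]);print(rot().as_matrix().round(3))
E
```

```text
5.075 [ 0.55990913 -0.38384476  0.05003965] [-0.38846836  0.71887002  6.11130335] [ 0.13590705  0.44307029 -0.0523525 ] 0.06391799726083709
[[ 0.002  0.115  0.993]
 [ 0.003  0.993 -0.115]
 [-1.     0.003  0.001]]
```

```bash
python3 - <<'E'
from h import *
print(rel([(.56,-.384,.12),(.61,-.30,.12),(.6585,-.228,.12),(.6585,-.228,.085)]))
E
```

```text
[[-0.07, 0.0, 0.0002], [-0.0697, 0.0892, 0.0402], [-0.0694, 0.1663, 0.0802], [-0.0344, 0.1662, 0.0801]]
```

play_rows(motion=[{"x": -0.035, "y": 0, "z": 0, "rx": 0, "ry": 0, "rz": 0, "gripper": 0.2}, {"x": -0.07, "y": 0, "z": 0, "rx": 0, "ry": 0, "rz": 0, "gripper": 0.2}, {"x": -0.07, "y": 0.045, "z": 0.02, "rx": -0.04, "ry": 0, "rz": 0, "gripper": 0.2}, {"x": -0.07, "y": 0.089, "z": 0.04, "rx": -0.08, "ry": 0, "rz": 0, "gripper": 0.2}, {"x": -0.07, "y": 0.13, "z": 0.061, "rx": -0.132, "ry": 0, "rz": 0, "gripper": 0.2}, {"x": -0.07, "y": 0.166, "z": 0.08, "rx": -0.132, "ry": 0, "rz": 0, "gripper": 0.2}, {"x": -0.05, "y": 0.166, "z": 0.08, "rx": -0.132, "ry": 0, "rz": 0, "gripper": 0.2}, {"x": -0.034, "y": 0.166, "z": 0.08, "rx": -0.132, "ry": 0, "rz": 0, "gripper": 0.2}, {"x": -0.034, "y": 0.166, "z": 0.08, "rx": -0.132, "ry": 0, "rz": 0, "gripper": 0.2}])

```text
clock: 6.2
position: [0.6558, -0.2293, 0.0822]
ee_rot: [0.706, -0.004, 0.708, 0.006]
ft_force: [-0.1, 0.2, -4.2]
opening: 0.0635
```

```bash
python3 - <<'E'
from h import *
s=sense();print(s["clock"],s["position"],s["ft_force"],s["moment"],s["opening"]);print(rot().as_matrix().round(3))
K,T=P("wrist");im=cams.read_camera("wrist");cv2.imwrite("pics/w3.png",im[:,:,::-1])
np.savez("w3.npz",K=K,T=T)
print(nets.landmark_of("wrist","way_mouth")[:2])
im=cams.read_camera("scene");cv2.imwrite("pics/s3.png",cv2.resize(im[170:330,220:430,::-1],None,fx=3.5,fy=3.5,interpolation=cv2.INTER_CUBIC))
E
```

```text
6.2 [ 0.65575165 -0.22931181  0.08222443] [-0.05506056  0.23971253 -4.24729095] [-0.09658032  0.05802165 -0.06384588] 0.06347913875679913
[[-0.003 -0.015  1.   ]
 [ 0.003  1.     0.015]
 [-1.     0.003 -0.003]]
[{'xy': [276.7, 61.1], 'conf': 0.6}]
```

View pics/w3.png

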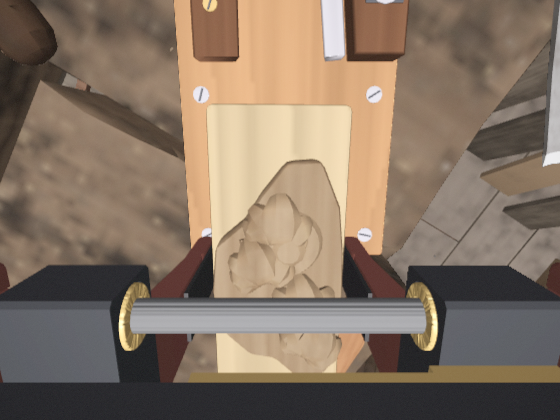

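View pics/s3.png

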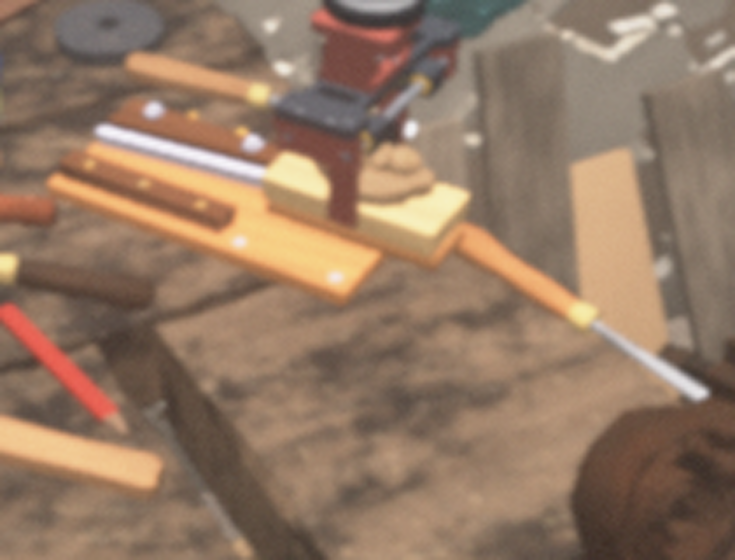

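```bash
python3 - <<'E'
from h import *
d=np.load("w3.npz");K,T=d["K"],d["T"]
for n,uv,z in [("fi",(238.5,60),.03),("fo",(195,60),.03),("mouth",(276.7,61.1),.015),("gib",(323,57),.03),("bl",(207.5,106),.073),("br",(351,106),.073),("bedL",(191.5,255),.015),("bedR",(384.5,254.5),.015)]:
    print(n,atz(K,T,uv,z).round(4))
print(rel([(.657,-.2285,.068),(.657,-.2285,.065)]))
E
```

```text
fi [ 0.6336 -0.1295  0.03  ]
fo [ 0.6103 -0.1299  0.03  ]
mouth [ 0.6539 -0.1271  0.015 ]
gib [ 0.6786 -0.1274  0.03  ]
bl [ 0.6251 -0.1556  0.073 ]
br [ 0.6863 -0.1547  0.073 ]
bedL [ 0.5988 -0.2476  0.015 ]
bedR [ 0.7273 -0.2452  0.015 ]
[[0.017, 0.0012, -0.001], [0.02, 0.0012, -0.001]]
```

play_rows(motion=[{"x": 0.005, "y": 0, "z": 0.002, "rx": 0, "ry": 0, "rz": 0, "gripper": 0.2}, {"x": 0.01, "y": 0, "z": 0.002, "rx": 0, "ry": 0, "rz": 0, "gripper": 0.2}, {"x": 0.014, "y": 0, "z": 0.002, "rx": 0, "ry": 0, "rz": 0, "gripper": 0.2}, {"x": 0.016, "y": 0, "z": 0.002, "rx": 0, "ry": 0, "rz": 0, "gripper": 0.2}, {"x": 0.0165, "y": 0, "z": 0.002, "rx": 0, "ry": 0, "rz": 0, "gripper": 0.2}, {"x": 0.0165, "y": 0, "z": 0.002, "rx": 0, "ry": 0, "rz": 0, "gripper": 0.2}])

```text
clock: 7.1
position: [0.6601, -0.2296, 0.0686]
ee_rot: [0.708, -0.005, 0.706, 0.006]
ft_force: [0.1, 0.2, -4.9]
opening: 0.0635
```

```bash
python3 - <<'E'
from h import *
s=sense();print(s["clock"],s["position"],s["ft_force"],s["moment"],s["opening"]);print(rot().as_matrix().round(4))
E
```

```text
7.1 [ 0.66008849 -0.22962962  0.06858429] [ 0.10175557  0.19718872 -4.90279866] [-0.1115929   0.04984311 -0.00903333] 0.06347827361263483
[[ 0.002  -0.0152  0.9999]
 [ 0.0018  0.9999  0.0152]
 [-1.      0.0018  0.0021]]
```

play_rows(motion=[{"x": 0.002, "y": 0, "z": -0.001, "rx": 0, "ry": 0, "rz": 0, "gripper": 0.2}, {"x": 0.003, "y": 0, "z": -0.001, "rx": 0, "ry": 0, "rz": 0, "gripper": 0.2}, {"x": 0.003, "y": 0, "z": -0.001, "rx": 0, "ry": 0, "rz": 0, "gripper": 0.2}])

```text
clock: 7.48
position: [0.6591, -0.2296, 0.0656]
ee_rot: [0.708, -0.005, 0.706, 0.006]
ft_force: [0.2, 0.6, -3.8]
opening: 0.0642
```

```bash
python3 - <<'E'
from h import *
s=sense();print(s["clock"],s["position"],s["ft_force"],s["moment"],s["opening"]);print(rot().as_matrix().round(4))
E
```

```text
7.475 [ 0.65912208 -0.22964085  0.06558402] [ 0.15286158  0.59439194 -3.7561478 ] [-0.08395783  0.04496125  0.04635473] 0.06419668802730971
[[ 0.0021 -0.0152  0.9999]
 [ 0.0018  0.9999  0.0152]
 [-1.      0.0018  0.0021]]
```

play_rows(motion=[{"x": 0.001, "y": 0, "z": -0.001, "rx": 0, "ry": 0, "rz": 0, "gripper": 0.2}, {"x": 0.001, "y": 0, "z": -0.001, "rx": 0, "ry": 0, "rz": 0, "gripper": 0.2}])

```text
clock: 7.72
position: [0.659, -0.2296, 0.0655]
ee_rot: [0.708, -0.005, 0.706, 0.006]
ft_force: [0.3, 1.0, 2.3]
opening: 0.0638
```

```bash
python3 - <<'E'
from h import *
s=sense();print(s["clock"],s["position"],s["ft_force"],s["moment"],s["opening"]);print(rot().as_matrix().round(4))
E
```

```text
7.725 [ 0.65897558 -0.22964589  0.0654755 ] [0.26015619 0.97273848 2.29895691] [ 0.20852696  0.01640167 -0.04258034] 0.06376364157481025
[[ 0.004  -0.0154  0.9999]
 [ 0.0017  0.9999  0.0154]
 [-1.      0.0016  0.004 ]]
```

play_rows(motion=[{"x": -0.0005, "y": 0.008, "z": -0.001, "rx": 0, "ry": 0, "rz": 0, "gripper": 0.2}, {"x": -0.0005, "y": 0.016, "z": -0.001, "rx": 0, "ry": 0, "rz": 0, "gripper": 0.2}, {"x": -0.0005, "y": 0.024, "z": -0.001, "rx": 0, "ry": 0, "rz": 0, "gripper": 0.2}, {"x": -0.0005, "y": 0.03, "z": -0.001, "rx": 0, "ry": 0, "rz": 0, "gripper": 0.2}, {"x": -0.0005, "y": 0.035, "z": -0.001, "rx": 0, "ry": 0, "rz": 0, "gripper": 0.2}])

```text
clock: 8.35
position: [0.6574, -0.194, 0.0659]
ee_rot: [0.708, -0.005, 0.706, 0.006]
ft_force: [-0.7, 0.5, -4.6]
opening: 0.0635
```

```bash
cat > look.py <<'E'
from h import *
import sys
s=sense();print(s["clock"],s["position"].round(4),s["ft_force"].round(2),s["moment"].round(3),s["opening"].round(4));print(rot().as_matrix().round(4)[:,1:].tolist())
if len(sys.argv)>1:
    n=sys.argv[1]
    K,T=P("wrist");im=cams.read_camera("wrist");np.savez(n+".npz",K=K,T=T)
    cv2.imwrite("pics/%s.png"%n,im[:,:,::-1])
E
python3 look.py w4
```

```text
Traceback (most recent call last):
  File "look.py", line 3, in <module>
    s=sense();print(s["clock"],s["position"].round(4),s["ft_force"].round(2),s["moment"].round(3),s["opening"].round(4));print(rot().as_matrix().round(4)[:,1:].tolist())
                                                                                                  ^^^^^^^^^^^^^^^^^^
AttributeError: 'float' object has no attribute 'round'
```

```bash
sed -i 's/s\["opening"\].round(4)/round(s["opening"],4)/' look.py
python3 look.py w4
```

```text
8.35 [ 0.6574 -0.194   0.0659] [-0.73  0.52 -4.57] [-0.058  0.054 -0.011] 0.0635
[[-0.0158, 0.9999], [0.9999, 0.0157], [0.0017, 0.0037]]
```

View pics/w4.png

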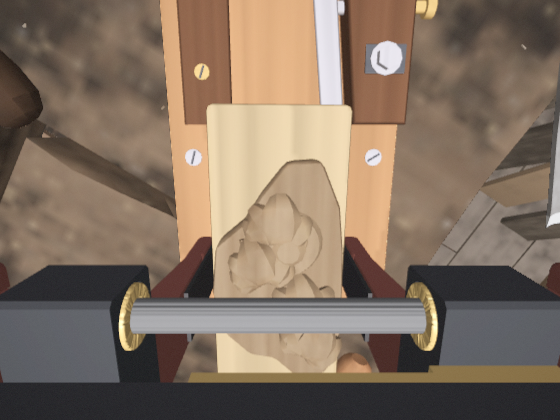

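play_rows(motion=[{"x": 0.0003, "y": 0.01, "z": 0, "rx": 0, "ry": 0, "rz": 0, "gripper": 0.2}, {"x": 0.0003, "y": 0.02, "z": 0, "rx": 0, "ry": 0, "rz": 0, "gripper": 0.2}, {"x": 0.0003, "y": 0.03, "z": 0, "rx": 0, "ry": 0, "rz": 0, "gripper": 0.2}, {"x": 0.0003, "y": 0.038, "z": 0, "rx": 0, "ry": 0, "rz": 0, "gripper": 0.2}, {"x": 0.0003, "y": 0.045, "z": 0, "rx": 0, "ry": 0, "rz": 0, "gripper": 0.2}])

```text
clock: 9.02
position: [0.6568, -0.1475, 0.0657]
ee_rot: [0.708, -0.005, 0.706, 0.007]
ft_force: [0.0, -0.2, -4.2]
opening: 0.0639
```

```bash
python3 look.py w5
```

```text
9.025 [ 0.6568 -0.1475  0.0657] [ 0.03 -0.2  -4.24] [-0.095  0.077  0.007] 0.0639
[[-0.0167, 0.9999], [0.9999, 0.0167], [0.0024, 0.0038]]
```

View pics/w5.png

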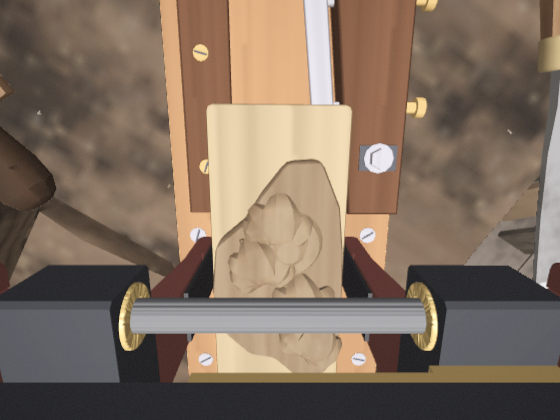

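play_rows(motion=[{"x": 0.0003, "y": 0.006, "z": -0.0005, "rx": 0, "ry": 0, "rz": 0, "gripper": 0.2}, {"x": 0.0003, "y": 0.012, "z": -0.001, "rx": 0, "ry": 0, "rz": 0, "gripper": 0.2}, {"x": 0.0003, "y": 0.016, "z": -0.001, "rx": 0, "ry": 0, "rz": 0, "gripper": 0.2}, {"x": 0.0008, "y": 0.016, "z": -0.001, "rx": 0, "ry": 0, "rz": 0, "gripper": 0.2}])

```text
clock: 9.57
position: [0.6561, -0.1297, 0.0655]
ee_rot: [0.709, -0.005, 0.706, 0.008]
ft_force: [-0.7, 1.2, 5.8]
opening: 0.0638
```

```bash
python3 look.py
```

```text
9.575 [ 0.6561 -0.1297  0.0655] [-0.73  1.23  5.82] [ 0.232  0.514 -0.042] 0.0638
[[-0.0182, 0.9998], [0.9998, 0.0182], [0.0039, 0.0043]]
```

play_rows(motion=[{"x": 0, "y": 0, "z": 0, "rx": 0, "ry": 0, "rz": 0, "gripper": 1}, {"x": 0, "y": 0, "z": 0, "rx": 0, "ry": 0, "rz": 0, "gripper": 1}, {"x": 0, "y": 0, "z": 0, "rx": 0, "ry": 0, "rz": 0, "gripper": 1}, {"x": -0.02, "y": 0, "z": 0, "rx": 0, "ry": 0, "rz": 0, "gripper": 1}, {"x": -0.06, "y": 0, "z": 0, "rx": 0, "ry": 0, "rz": 0, "gripper": 1}, {"x": -0.075, "y": -0.02, "z": 0, "rx": 0, "ry": 0, "rz": 0, "gripper": 1}, {"x": -0.075, "y": -0.06, "z": 0, "rx": 0, "ry": 0, "rz": 0, "gripper": 0}, {"x": -0.075, "y": -0.11, "z": 0, "rx": 0, "ry": 0, "rz": 0, "gripper": -1}, {"x": -0.075, "y": -0.115, "z": 0, "rx": 0, "ry": 0, "rz": 0, "gripper": -1}, {"x": -0.075, "y": -0.115, "z": 0, "rx": 0, "ry": 0, "rz": 0, "gripper": -1}])

```text
clock: 10.82
position: [0.6574, -0.2462, 0.1401]
ee_rot: [0.709, -0.004, 0.706, 0.007]
ft_force: [-0.4, 0.2, 0.5]
opening: 0.0511
```

```bash
python3 look.py w6; python3 - <<'E'
from h import *
d=np.load("w6.npz");im=cams.read_camera("scene");cv2.imwrite("pics/s6.png",cv2.resize(im[170:330,220:430,::-1],None,fx=3.5,fy=3.5,interpolation=cv2.INTER_CUBIC))
print(rel([(.658,-.23,.062),(.658,-.23,.105)]))
E
```

```text
10.825 [ 0.6574 -0.2462  0.1401] [-0.39  0.25  0.5 ] [-0.059  0.06   0.012] 0.0511
[[-0.0163, 0.9999], [0.9999, 0.0163], [0.0038, 0.0042]]
[[0.0779, 0.0133, -0.0001], [0.0349, 0.0135, 0.0001]]
```

View pics/w6.png

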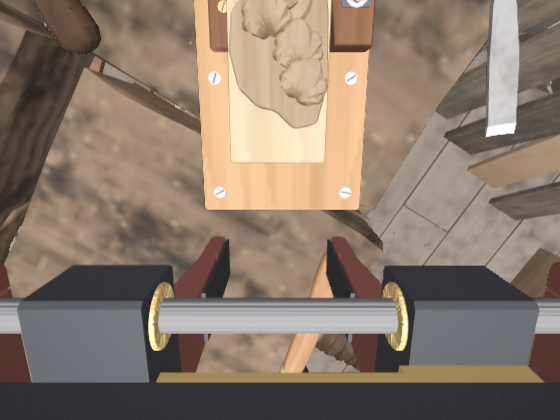

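View pics/s6.png

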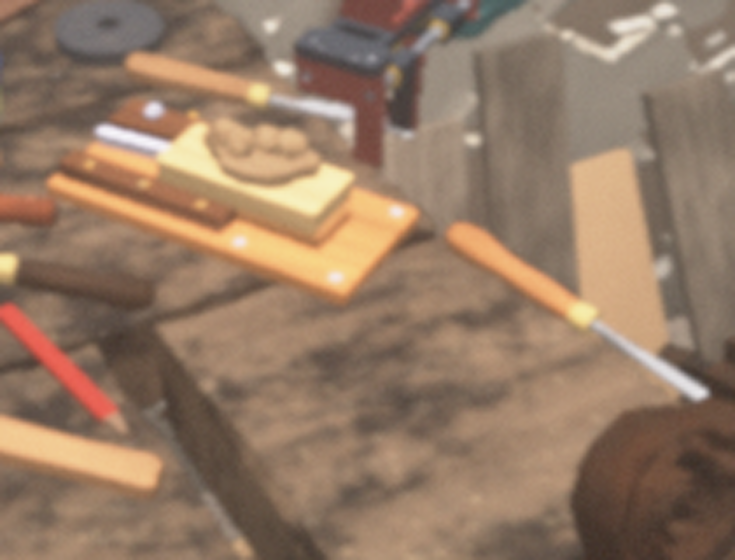

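```bash
python3 - <<'E'
from h import *
d=np.load("w6.npz");K,T=d["K"],d["T"]
for uv in [(231,162),(326,163)]: print(atz(K,T,uv,.056))
E
```

```text
[ 0.62612385 -0.20408737  0.056     ]
[ 0.68994843 -0.20373477  0.056     ]
```

play_rows(motion=[{"x": 0.03, "y": 0.002, "z": 0, "rx": 0, "ry": 0, "rz": 0, "gripper": -1}, {"x": 0.06, "y": 0.004, "z": 0, "rx": 0, "ry": 0, "rz": 0, "gripper": -1}, {"x": 0.076, "y": 0.006, "z": 0, "rx": 0, "ry": 0, "rz": 0, "gripper": -1}, {"x": 0.076, "y": 0.006, "z": 0, "rx": 0, "ry": 0, "rz": 0, "gripper": -1}, {"x": 0.076, "y": 0.006, "z": 0, "rx": 0, "ry": 0, "rz": 0, "gripper": -1}, {"x": 0.076, "y": 0.006, "z": 0, "rx": 0, "ry": 0, "rz": 0, "gripper": -1}])

```text
clock: 11.68
position: [0.659, -0.2377, 0.0653]
ee_rot: [0.709, -0.005, 0.705, 0.008]
ft_force: [-1.5, 0.3, 0.0]
opening: 0.0006
```

```bash
python3 look.py w7
```

```text
11.675 [ 0.659  -0.2377  0.0653] [-1.49  0.3   0.03] [-0.067  0.062 -0.007] 0.0006
[[-0.0194, 0.9998], [0.9998, 0.0194], [0.0043, 0.0062]]
```

View pics/w7.png

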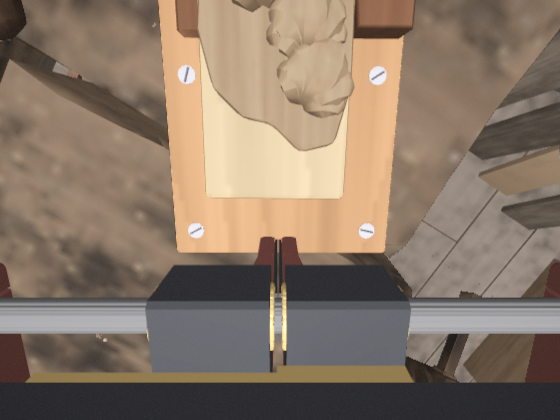

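play_rows(motion=[{"x": 0.001, "y": 0.008, "z": -0.001, "rx": 0, "ry": 0, "rz": 0, "gripper": -1}, {"x": 0.002, "y": 0.016, "z": -0.001, "rx": 0, "ry": 0, "rz": 0, "gripper": -1}, {"x": 0.002, "y": 0.022, "z": -0.001, "rx": 0, "ry": 0, "rz": 0, "gripper": -1}, {"x": 0.002, "y": 0.028, "z": -0.001, "rx": 0, "ry": 0, "rz": 0, "gripper": -1}, {"x": 0.002, "y": 0.034, "z": -0.001, "rx": 0, "ry": 0, "rz": 0, "gripper": -1}, {"x": 0.002, "y": 0.04, "z": -0.001, "rx": 0, "ry": 0, "rz": 0, "gripper": -1}])

```text
clock: 12.48
position: [0.657, -0.1975, 0.0632]
ee_rot: [0.709, -0.005, 0.705, 0.008]
ft_force: [0.0, -1.6, -0.6]
opening: 0.0005
```

```bash
python3 look.py w8
```

```text
12.475 [ 0.657  -0.1975  0.0632] [ 0.01 -1.59 -0.65] [-0.255  0.082 -0.022] 0.0005
[[-0.0193, 0.9998], [0.9998, 0.0193], [0.0042, 0.0058]]
```

View pics/w8.png

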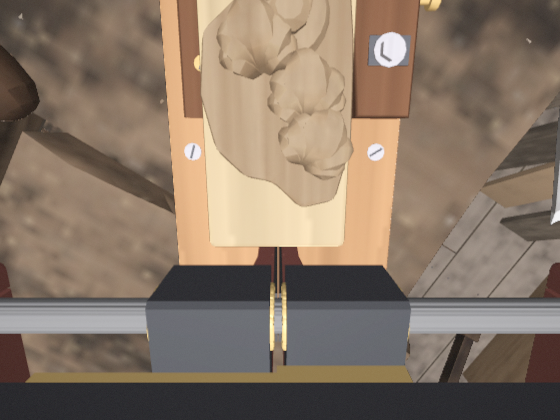

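play_rows(motion=[{"x": 0, "y": 0.003, "z": 0, "rx": 0, "ry": 0, "rz": 0, "gripper": -1}, {"x": 0, "y": 0.006, "z": 0, "rx": 0, "ry": 0, "rz": 0, "gripper": -1}, {"x": 0, "y": 0.009, "z": 0, "rx": 0, "ry": 0, "rz": 0, "gripper": -1}])

```text
clock: 12.9
position: [0.657, -0.1871, 0.0632]
ee_rot: [0.709, -0.005, 0.705, 0.009]
ft_force: [0.8, -1.0, 0.2]
opening: 0.0005
```

play_rows(motion=[{"x": 0, "y": 0.003, "z": 0, "rx": 0, "ry": 0, "rz": 0, "gripper": -1}, {"x": 0, "y": 0.006, "z": 0, "rx": 0, "ry": 0, "rz": 0, "gripper": -1}])

```text
clock: 13.15
position: [0.6568, -0.181, 0.0632]
ee_rot: [0.709, -0.005, 0.705, 0.009]
ft_force: [-0.0, -1.5, 0.4]
opening: 0.0003
```

play_rows(motion=[{"x": 0, "y": 0.003, "z": 0, "rx": 0, "ry": 0, "rz": 0, "gripper": -1}, {"x": 0, "y": 0.006, "z": 0, "rx": 0, "ry": 0, "rz": 0, "gripper": -1}])

```text
clock: 13.4
position: [0.6567, -0.1747, 0.0632]
ee_rot: [0.709, -0.005, 0.705, 0.009]
ft_force: [0.3, -0.5, -0.6]
opening: 0.0008
```

```bash
python3 look.py
```

```text
13.4 [ 0.6567 -0.1747  0.0632] [ 0.33 -0.55 -0.58] [-0.319  0.041 -0.004] 0.0008
[[-0.0201, 0.9998], [0.9998, 0.0201], [0.0052, 0.0056]]
```

play_rows(motion=[{"x": 0, "y": 0.003, "z": 0, "rx": 0.003, "ry": 0, "rz": 0, "gripper": -1}, {"x": 0, "y": 0.006, "z": 0, "rx": 0.003, "ry": 0, "rz": 0, "gripper": -1}])

```text
clock: 13.65
position: [0.6565, -0.1685, 0.0632]
ee_rot: [0.709, -0.004, 0.705, 0.008]
ft_force: [-0.6, -0.6, 0.1]
opening: 0.0008
```

play_rows(motion=[{"x": 0, "y": 0.003, "z": 0, "rx": 0, "ry": 0, "rz": 0, "gripper": -1}, {"x": 0, "y": 0.006, "z": 0, "rx": 0, "ry": 0, "rz": 0, "gripper": -1}])

```text
clock: 13.9
position: [0.6561, -0.1625, 0.0632]
ee_rot: [0.709, -0.004, 0.705, 0.008]
ft_force: [-1.8, -1.7, 0.8]
opening: 0.0005
```

Nose about 125 mm past the mouth; still running freely.

play_rows(motion=[{"x": 0, "y": 0.003, "z": 0, "rx": 0, "ry": 0, "rz": 0, "gripper": -1}, {"x": 0, "y": 0.006, "z": 0, "rx": 0, "ry": 0, "rz": 0, "gripper": -1}])

```text
clock: 14.15
position: [0.6559, -0.1564, 0.0632]
ee_rot: [0.709, -0.004, 0.705, 0.008]
ft_force: [-1.4, -1.1, 0.4]
opening: 0.0003
```

play_rows(motion=[{"x": 0, "y": 0.003, "z": 0, "rx": 0, "ry": 0, "rz": 0, "gripper": -1}, {"x": 0, "y": 0.005, "z": 0, "rx": 0, "ry": 0, "rz": 0, "gripper": -1}])

```text
clock: 14.4
position: [0.6559, -0.1512, 0.0633]
ee_rot: [0.709, -0.004, 0.705, 0.008]
ft_force: [-0.5, -2.4, 0.1]
opening: 0.0006
```

play_rows(motion=[{"x": 0, "y": 0.002, "z": 0, "rx": 0, "ry": 0, "rz": 0, "gripper": -1}, {"x": 0, "y": 0.004, "z": 0, "rx": 0, "ry": 0, "rz": 0, "gripper": -1}])

```text
clock: 14.65
position: [0.6557, -0.1485, 0.0633]
ee_rot: [0.709, -0.005, 0.705, 0.007]
ft_force: [0.3, -6.0, -2.6]
opening: 0.0005
```

```bash
python3 look.py w9
```

```text
14.65 [ 0.6557 -0.1485  0.0633] [ 0.34 -6.02 -2.62] [-1.459  0.067  0.011] 0.0005
[[-0.0161, 0.9999], [0.9999, 0.0161], [0.0032, 0.0053]]
```

View pics/w9.png

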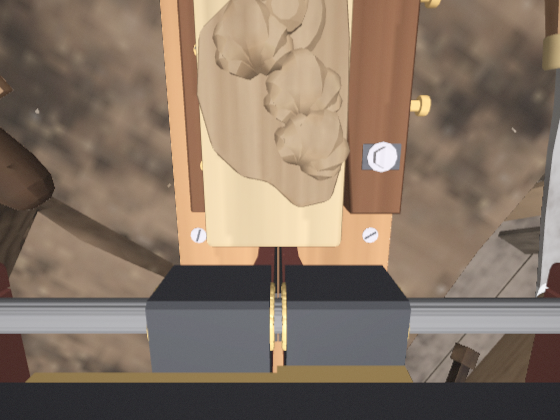

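play_rows(motion=[{"x": 0, "y": 0.002, "z": 0, "rx": 0, "ry": 0, "rz": 0, "gripper": -1}, {"x": 0, "y": 0.003, "z": 0, "rx": 0, "ry": 0, "rz": 0, "gripper": -1}, {"x": 0, "y": 0.004, "z": 0, "rx": 0, "ry": 0, "rz": 0, "gripper": -1}])

```text
clock: 15.08
position: [0.6557, -0.147, 0.0634]
ee_rot: [0.709, -0.005, 0.705, 0.005]
ft_force: [0.1, -8.0, -3.5]
opening: 0.0008
```

```bash
python3 look.py
```

```text
15.075 [ 0.6557 -0.147   0.0634] [ 0.14 -8.02 -3.52] [-1.914 -0.137 -0.037] 0.0008
[[-0.0145, 0.9999], [0.9999, 0.0145], [-0.0001, 0.0062]]
```

play_rows(motion=[{"x": 0, "y": 0.003, "z": 0, "rx": 0, "ry": 0, "rz": 0, "gripper": -1}, {"x": 0, "y": 0.005, "z": 0, "rx": 0, "ry": 0, "rz": 0, "gripper": -1}, {"x": 0, "y": 0.006, "z": 0, "rx": 0, "ry": 0, "rz": 0, "gripper": -1}])

```text
clock: 15.45
position: [0.6556, -0.1451, 0.0635]
ee_rot: [0.71, -0.006, 0.704, 0.002]
ft_force: [1.5, -10.7, -4.6]
opening: 0.0003
```

```bash
python3 look.py
```

```text
15.45 [ 0.6556 -0.1451  0.0635] [  1.49 -10.7   -4.6 ] [-2.543 -0.225 -0.011] 0.0003
[[-0.0119, 0.9999], [0.9999, 0.012], [-0.0053, 0.0076]]
```

play_rows(motion=[{"x": 0.0005, "y": 0.004, "z": 0, "rx": 0, "ry": 0, "rz": 0, "gripper": -1}, {"x": 0.001, "y": 0.006, "z": 0, "rx": 0, "ry": 0, "rz": 0, "gripper": -1}, {"x": 0.001, "y": 0.0075, "z": 0, "rx": 0, "ry": 0, "rz": 0, "gripper": -1}])

```text
clock: 15.82
position: [0.6555, -0.1435, 0.0634]
ee_rot: [0.711, -0.007, 0.704, -0.001]
ft_force: [-1.3, -14.5, 0.2]
opening: 0.0006
```

```bash
python3 look.py
```

```text
15.825 [ 0.6555 -0.1435  0.0634] [ -1.34 -14.46   0.17] [-3.134  0.287  0.051] 0.0006
[[-0.0081, 0.9999], [0.9999, 0.0082], [-0.0123, 0.0097]]
```

play_rows(motion=[{"x": 0, "y": -0.005, "z": 0, "rx": 0, "ry": 0, "rz": 0, "gripper": -1}, {"x": 0, "y": -0.02, "z": 0, "rx": 0, "ry": 0, "rz": 0, "gripper": -1}, {"x": 0, "y": -0.05, "z": 0, "rx": 0, "ry": 0, "rz": 0, "gripper": -1}, {"x": -0.03, "y": -0.08, "z": 0, "rx": 0, "ry": 0, "rz": 0, "gripper": -1}, {"x": -0.08, "y": -0.1, "z": 0, "rx": 0, "ry": 0, "rz": 0, "gripper": -1}, {"x": -0.1, "y": -0.1, "z": 0, "rx": 0, "ry": 0, "rz": 0, "gripper": -1}, {"x": -0.1, "y": -0.1, "z": 0, "rx": 0, "ry": 0, "rz": 0, "gripper": -1}])

```text
clock: 16.7
position: [0.6564, -0.2415, 0.1658]
ee_rot: [0.711, -0.007, 0.703, -0.001]
ft_force: [0.1, -0.2, -0.8]
opening: 0.0003
```

```bash
python3 look.py w10; python3 - <<'E'
from h import *
im=cams.read_camera("top");cv2.imwrite("pics/t10.png",cv2.resize(im[130:275,165:445,::-1],None,fx=2.8,fy=2.8,interpolation=cv2.INTER_CUBIC))
print(nets.look_for("top","wax_tin")[:1],nets.look_for("top","gouge_b")[:1])
E
```

```text
16.7 [ 0.6564 -0.2415  0.1658] [ 0.07 -0.17 -0.84] [-0.03   0.052  0.027] 0.0003
[[-0.009, 0.9999], [0.9999, 0.0091], [-0.0116, 0.0124]]
[{'rect': [192.6, 204.4, 32.6, 28.4], 'conf': 0.94}] [{'rect': [277.4, 156.6, 99.7, 21.0], 'conf': 0.74}]
```

View pics/w10.png

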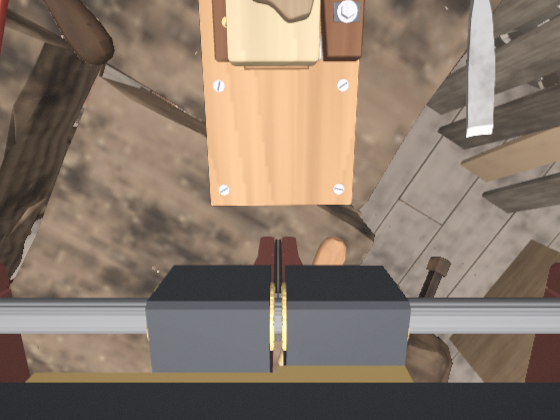

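View pics/t10.png

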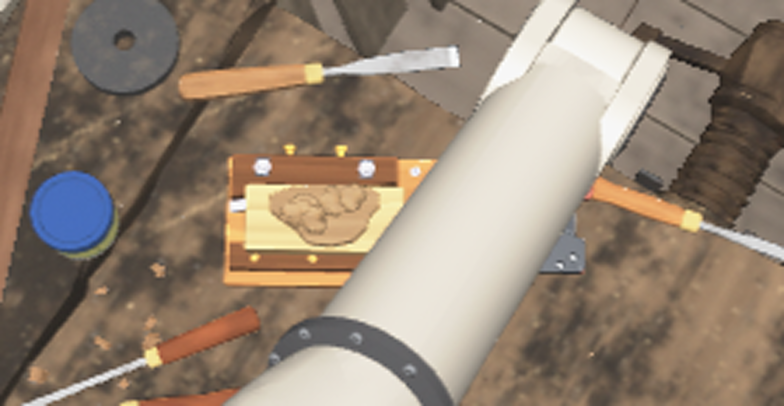

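```bash
python3 - <<'E'
from h import *
d=np.load("w10.npz");K,T=d["K"],d["T"]
for uv in [(229,62.5),(321,63)]: print(atz(K,T,uv,.056))
a=cv2.imread("pics/top0.png");b=cams.read_camera("top")[:,:,::-1]
for n,(r0,r1,c0,c1) in {"tin":(185,230,170,215),"gouge":(140,172,222,332)}.items():
    print(n,np.abs(a[r0:r1,c0:c1].astype(int)-b[r0:r1,c0:c1]).mean(), cv2.phaseCorrelate(cv2.cvtColor(a,6)[r0:r1,c0:c1].astype(float),cv2.cvtColor(np.ascontiguousarray(b),6)[r0:r1,c0:c1].astype(float)))
E
```

```text
[ 0.62349835 -0.13472792  0.056     ]
[ 0.68729228 -0.13432028  0.056     ]
tin 8.910946502057612 ((0.5131884852352933, 0.47952836797499643), 1.0024716617276983)
gouge 10.421780303030303 ((0.0018826315099715885, 0.002719501393963597), 0.9879290613458706)
```

```bash
python3 -c "
from station import close_job;print(close_job())"
```

```text
the job is handed in; nothing more can be done
None
```

The rosette board is wedged in the holder, and I handed the job in at about 17 s of the 51 s allowed. I gripped the board across its sides and set the key on the bare bed. I slid it nose first into the mouth, let go, and pushed the heel with closed fingers.

- **Running in:** the key ran at about 1–2 N until its nose was roughly 135–140 mm past the mouth. The push then rose steadily (6.0, 8.0, 10.7, 14.5 N), and I stopped at 14.5 N. These are readings at the end of each push; the force in between was not sampled.
- **Gib:** I estimate it was pushed out about 0.7 mm, from roughly 7 mm of travel after the force began to rise at the 1:10 taper. It was not measured directly.
- **Stays put:** after backing off, the heel measured at y ≈ −0.1345 m, against about −0.133 m where the push ended. That agrees within the camera's 2 mm, so I saw no sign of springback. The arm was clear of everything.
- **Bystanders:** in the overhead picture the gouge had not shifted. The tin comparison gave about half a pixel (about 1 mm), and the network's box for the tin moved about 3 pixels. I take both as noise, since the arm never came near the tin except well above it.

The measured tool position scattered by 2–3 mm between moves, so I set the key down on the bed by feel. The tool also tilted by about 0.01 rad during the last push. That had no visible effect.

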